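# Close the pin box and hold it against the spring gauge

## Robot

A 6-joint arm with a two-finger parallel gripper is mounted at the origin on the work surface. World frame = base frame: x ahead of the robot, y to its left, z up, the work surface at z = 0. Lengths are in m, angles in rad, forces in N, time in s.
With the tool pointing down it reaches from about 0.325 to 0.9 m from the base axis. Payload 6.1 kg.
Tool frame: the origin (TCP) lies midway between the tips of the shut fingers; the grasp point (between the pads) lies manip.hold_point_z behind it (manip.hold_point_z is the distance from the TCP to the grasp point, in m); z points along the fingers, y is the line along which they close (so a half turn about z gives the same grasp; the last joint's range is limited). The gripper opens to 85 mm and grips with 20 to 120 N. Pads are 22 mm wide; open, the fingers measure 114 mm over their backs; the gripper's body (76 mm by 85 mm) begins 54 mm behind the grasp point. The pads swing forward as they close: fully open they stand 13 mm farther back than shut.
Start: joints at [1.06, 0.22, 1.526, -0, 1.395, -0.126], TCP at [0.235, 0.579, 0.193] pointing down, gripper open.
Joint ranges: [-2.98, 2.98], [-0.91, 2.08], [0.09, 2.57], [-1.24, 4.39], [0.2, 2.65], [-2.68, 2.68]. Speed limits (rad/s): [2.57, 2.57, 3.01, 3.14, 3.14, 3.14].

## Interface

Orientations are given as a unit quaternion [x, y, z, w].
In Python, from bench import manip gives the robot as it stands.
- The arm moves only by the shell command python3 -m handwheel 'ROWS'. ROWS is JSON, a list of rows, each a list of 7 numbers: the shift along the tool's x, y, z in mm, then the turn, a rotation vector about the tool's x, y, z in rad, then the opening, from 0 (shut) to 1 (fully open). In form: [[x, y, z, ax, ay, az, grip], ...]. A call has 1 to 12 rows; each row is the pose to reach, as a shift and turn from the pose commanded when the call began, along the tool's axes at that moment; what a row does not reach only later rows make up. A row lasts 1/10 s, in which the tool goes at most 50 mm and 8.59 degrees, less where a joint would pass 70% of its speed; a pose out of reach is approached as far as the arm can. A call with a gripper value outside its range is refused whole. The fingers move at their own pace and stop on an object; the grip force is fixed at half the most. Time passes only in rows, so rows that repeat a pose let the fingers close. It gives the time, the measured TCP pose, the force and the opening at its end, in the units of the state.
- manip.sense(): the state, without advancing time (a new reading comes with each control period).
- manip.snapshot(name): name is "side" or "top" or "wrist"; returns the picture (420x560x3 uint8, blue, green, red); there is no depth.
- manip.get_calibration(name): a dict with "vfov" (degrees; the focal length in pixels is half the picture's height over the tangent of half this angle, whatever the lens; pixels are square), "cx", "cy" (the principal point, pixels), "R" (3x3) and "t" (3): a world point X has camera coordinates R X + t. Camera axes: x right, y down, z forward; pixel columns grow to the right and rows downward; lengths in m; the calibration is good to about 2 mm. The wrist camera is an equidistant fisheye: a pixel r from the principal point sees the ray r / f radians off the axis. A picture is of the moment at which its call begins: read the wrist's pose just before it. get_calibration takes no time and is no camera call; for the wrist camera it gives the pose at the moment of the call.
- manip.hand_in(): hands the job in, once; it reports no verdict.
The state is a dict: "t": time; "joint_pos": joint angles; "dq": joint speeds; "tau": joint torques, N m; "eef_pos": TCP position; "tool_rot": TCP orientation; "ft_force": force on the tool from outside, world axes, zero at the start; "moment": the same for the moment, N m; "grip_width": finger opening in m.
Only numpy, scipy, OpenCV 4.12 (cv2) and the standard library are available. Lean on these libraries where they do the work, as an engineer would, in place of code of your own. Each camera call takes 0.05 s, during which the arm holds its last target. There are 200 camera calls.

## Task

Put the lid on the open wooden box of pink pins so that it sits fully down, then push the closed box squarely against the metal plate of the blue spring gauge until the black pointer stands in the green field, and finish while holding it there, pushing steadily, so that a colleague can screw the lid on. Never drive the pointer into the red field, keep the box flat on the bench, and leave the loudspeaker, the paint cup and the black pin tray where they are.

Things in the scene. Friction and masses are not known exactly. Their poses are not given: they have to be found in the camera images.
- box: Open wooden box, loose on the bench, holding a layer of pink pins: 100 mm along its x, 140 mm along its y, 50 mm high, walls 6 mm (opening 88 x 128 mm, about 18 mm deep to the pins). 0.3 to 0.4 kg; slides when pushed. Origin: centre of its underside, z up. It starts 50 to 100 mm in front of the gauge's plate, a long side turned roughly to it (its x within 15 degrees of the gauge's x).
- box_rim (a point): Centre of the box's opening, level with the rim, 50 mm above its underside; axes as the box.
- lid_grip (a point): Centre of the loose lid's pink grip bar (18 mm along the lid's x, 60 along y, 44 high; lid 0.12 kg). Brown board below: 100 (x) x 140 (y) x 6 mm, top 22 mm under this point; then a plug 82 x 122, 8 mm deep, underside 36 mm under this point, entering the box with 3 mm play each side, either way round. Starts flat on the bench, plug down. Seated, this point is 28 mm above the box's rim. z up.
- gauge: Blue spring gauge bolted to the bench. Origin on the bench under the middle of the plate's front face when unpressed; x points from there into the gauge: the direction to push in; y along the plate; z up. Blue housing (80 x 150 mm, 46 high) from 70 to 150 mm along x; on its top are fields, in order along x: white, green, yellow, red. A black pointer bar carried by the plate moves over them.
- stop_face (a point): Centre of the front face of the gauge's aluminium plate, 23 mm above the bench; moves with the plate. The plate is 12 mm thick, 150 mm wide (along y) and stands from 3 to 43 mm above the bench. Axes as the gauge: x is the direction to push in.
- stop (a joint): How far the plate is pressed in, m: 0 free, 0.052 end of travel. Its spring gives 400 N per m (24 mm is 9.6 N, pushing back out when let go). The pointer's tip is in the white field from 0 to 0.016, green from 0.016 to 0.032, yellow from 0.032 to 0.042, red beyond.
- speaker: Bystander: dark wooden loudspeaker, 110 x 90 mm, 175 mm high. Origin: centre of its underside.
- paint_cup: Bystander: white cup with pink paint, 82 mm across, 86 mm high, with brushes standing in it to about 180 mm. Origin: centre of its underside.
- pin_tray: Bystander: black tray with pink pins, 130 (x) x 200 (y) mm, 50 mm high. Origin: centre of its underside.
Not all that is in view belongs to the job. What is shaped like the part that bears lid_grip but turquoise is not meant.

How it is judged:
On the way, in this order (a step that is already met when the one before it is completed fails the run):
1. the lid is fully down on the box, the gauge not yet pressed (horizontal distance between lid_grip and box_rim below 0.007 m and z of lid_grip in the frame of box between 0.075 and 0.0805 m and angle between the x axis of lid_grip and the x axis of box, either way round below 0.09 rad and value of joint stop below 0.006 m), for 0.2 s.
2. the closed box presses the plate so that the pointer is in the green field (horizontal distance between lid_grip and box_rim below 0.007 m and z of lid_grip in the frame of box between 0.075 and 0.0805 m and angle between the x axis of lid_grip and the x axis of box, either way round below 0.09 rad and value of joint stop between 0.015 and 0.033 m and contact force between box and gauge between 5.5 and 13.8 N), for 0.3 s.
At the end, for the whole second after the job is handed in: Robot still touching box or lid (over 1 N); box presses the plate with 5.5 to 13.8 N, plate in 15 to 33 mm, box square to it within 5 degrees, flat on the bench, at rest; lid within 7 mm of the opening's centre, 5 degrees, fully down within 2.5 mm (all of step 2 and (contact force between any of the fingers, the arm and box above 1 N or contact force between any of the fingers, the arm and lid above 1 N) and angle between the x axis of box and the x axis of gauge, either way round below 0.09 rad and angle between box's own z axis and vertical below 0.05 rad and height (world z) of box below 0.006 m and linear speed of box below 0.01 m/s); the arm keeps its last pose, push and grip.
It fails at once if the pointer is driven into the red field (value of joint stop above 0.043 m).
It fails at once if the loudspeaker is shoved or tipped (distance of speaker from where it was at the start of the episode above 0.03 m or angle between speaker's own z axis and vertical above 0.2 rad).
It fails at once if the paint cup is shoved or tipped (distance of paint_cup from where it was at the start of the episode above 0.03 m or angle between paint_cup's own z axis and vertical above 0.2 rad).
It fails at once if the pin tray is shoved or tipped (distance of pin_tray from where it was at the start of the episode above 0.03 m or angle between pin_tray's own z axis and vertical above 0.2 rad).
It also fails if it takes over 61 s, if anything falls off the work surface, if the arm or the gripper's body presses on something with over 40 N, if the wrist force passes 120 N, or if a joint passes its speed limit or range.

## Working session

There is one attempt and no reset: what is moved stays moved. The work goes in short steps, Python scripts to look and compute and a shell command to move; the robot and the scene stay as the last step left them, time stands still between calls to the robot, and variables do not carry over. Pictures are saved under pics/ and viewed, on a budget of 10 in all, crops included, one or two more only if the job needs it, and the job is handed in when it is done.

```bash
ls; mkdir -p pics; python3 - <<'E'
from bench import manip
import cv2,numpy as np
print(manip.sense(), manip.hold_point_z)
for n in("side","top","wrist"):
    c=manip.get_calibration(n); print(n,c); np.savez(f"pics/{n}0.npz",img=manip.snapshot(n),**c)
a=np.load("pics/side0.npz")["img"];b=np.load("pics/top0.npz")["img"]
cv2.imwrite("pics/side0.png",a);cv2.imwrite("pics/top0.png",b);cv2.imwrite("pics/wrist0.png",np.load("pics/wrist0.npz")["img"])
E
```

```text
pics
{'t': 0.0, 'joint_pos': array([ 1.05990337e+00,  2.21206160e-01,  1.52762137e+00,  2.06477413e-05,
        1.39471429e+00, -1.26084240e-01]), 'dq': array([ 0.00098774, -0.0006313 , -0.0005477 ,  0.0014786 ,  0.00032771,
        0.00253786]), 'tau': array([-1.73978419e-04, -4.96896100e+01, -3.89397776e+01, -1.10932183e-04,
        1.11665635e-02, -4.22933385e-05]), 'eef_pos': array([0.23426306, 0.57869613, 0.19190627]), 'tool_rot': array([ 1.91221133e-01,  9.81546498e-01, -9.22389398e-04, -3.14824258e-04]), 'ft_force': array([-0.4026483 , -0.39399917,  0.0251549 ]), 'moment': array([-0.03698513,  0.02538072, -0.03839912]), 'grip_width': 0.08584767532178714} 0.0187
side {'vfov': 54.919168676401945, 'cx': 282.34887838562804, 'cy': 210.151529338832, 'R': array([[-0.83476043, -0.55019728, -0.02140027],
       [-0.36871223,  0.58743135, -0.72039968],
       [ 0.40893313, -0.5934706 , -0.69322892]]), 't': array([0.41803048, 0.4120135 , 0.64305459])}
top {'vfov': 42.61526983001335, 'cx': 280.93935736051844, 'cy': 218.5878374967956, 'R': array([[-0.00786759, -0.99988742, -0.01277711],
       [-0.99873666,  0.00849142, -0.04952747],
       [ 0.04963039,  0.01237131, -0.99869103]]), 't': array([-0.18949942,  0.60176957,  1.36927523])}
wrist {'vfov': 65.70646984690485, 'cx': 279.50586186631614, 'cy': 213.84930764267088, 'R': array([[ 0.3752187 ,  0.92693454, -0.001813  ],
       [ 0.88073239, -0.35590511,  0.31247723],
       [ 0.28900068, -0.11884407, -0.94992352]]), 't': array([-0.6231972 , -0.03997477,  0.37996479])}
```

View pics/top0.png

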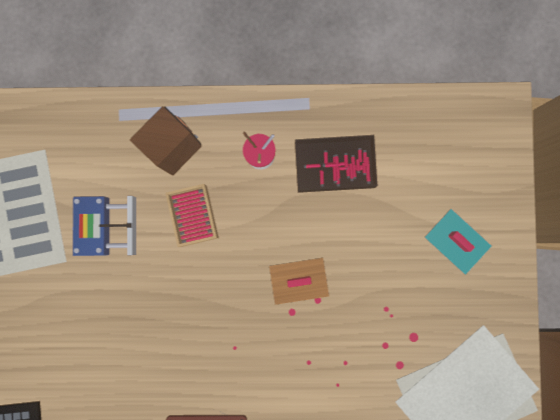

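View pics/side0.png

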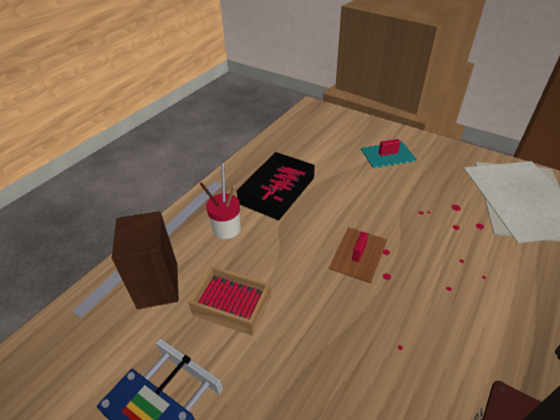

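Top view: brown lid with a pink bar at (300,281), turquoise decoy at (458,241), box at (193,215), gauge plate at (132,226), speaker (166,140), cup (259,150), tray (336,163). The pink-barred brown lid is the one meant. Also pink but not wanted: paint spots (292,312) and (413,337).

```bash
cat > h.py <<'E'
import numpy as np,cv2
from bench import manip
def load(f): return dict(np.load(f))
def grab(n,tag):
    c=manip.get_calibration(n); im=manip.snapshot(n); np.savez(f"pics/{tag}.npz",img=im,**c); return dict(img=im,**c)
def ray(d,p,fish=False):
    f=d["img"].shape[0]/2/np.tan(np.radians(d["vfov"])/2); u=(np.array(p,float)-[d["cx"],d["cy"]])
    if fish:
        r=np.hypot(*u)+1e-9; th=r/f; v=np.r_[u/r*np.sin(th),np.cos(th)]
    else: v=np.r_[u/f,1]
    return -d["R"].T@d["t"], d["R"].T@(v/np.linalg.norm(v))
def plane(d,p,z,fish=False):
    o,v=ray(d,p,fish); return o+v*(z-o[2])/v[2]
def tri(*rs):
    A=0;b=0
    for o,v in rs:
        P=np.eye(3)-np.outer(v,v); A=A+P; b=b+P@o
    X=np.linalg.solve(A,b); return X,[np.linalg.norm((np.eye(3)-np.outer(v,v))@(X-o)) for o,v in rs]
def pink(im,amin=20):
    h=cv2.cvtColor(im,cv2.COLOR_BGR2HSV); m=cv2.inRange(h,(160,120,60),(179,255,255))
    n,l,s,c=cv2.connectedComponentsWithStats(m); return [(s[i][4],c[i],cv2.minAreaRect(np.argwhere(l==i)[:,::-1].astype(np.float32)),l==i) for i in range(1,n) if s[i][4]>=amin]
E
python3 - <<'E'
from h import *
T=load("pics/top0.npz");S=load("pics/side0.npz")
def near(d,p): return min(pink(d["img"]),key=lambda b:np.hypot(*(b[1]-p)))
a,b=near(T,(300,282)),near(S,(360,247))
print(a[:3],b[:3]); print("lid",tri(ray(T,a[1]),ray(S,b[1])))
print("dir", plane(T,cv2.boxPoints(a[2])[0],.058),[plane(T,q,.058).round(3) for q in cv2.boxPoints(a[2])])
t=T["img"];s=S["img"]
A=cv2.resize(t[160:290,60:340],None,fx=2.8,fy=2.8,interpolation=cv2.INTER_CUBIC)
B=cv2.resize(s[210:330,180:410][:, :],(400,209),interpolation=cv2.INTER_CUBIC)
C=cv2.resize(s[330:420,80:250],(384,209),interpolation=cv2.INTER_CUBIC)
cv2.imwrite("pics/c1.png",np.vstack([A,np.hstack([B,C])]))
for n,p in(("gauge plate L",(127,197)),("speaker c",(166,140))): print(n,plane(T,p,.043))
E
```

```text
(np.int32(165), array([298.96969697, 281.6969697 ]), ((298.9499816894531, 281.6499938964844), (7.212489604949951, 22.910259246826172), 81.8698959350586)) (np.int32(274), array([359.62408759, 246.36131387]), ((359.5689392089844, 246.32757568359375), (9.841852188110352, 30.268341064453125), 21.801410675048828))
lid (array([ 0.44064912, -0.23845408,  0.03487579]), [np.float64(0.0007659170880268831), np.float64(0.0007659170880268383)])
dir [ 0.44661933 -0.20900668  0.058     ] [array([ 0.447, -0.209,  0.058]), array([ 0.454, -0.265,  0.058]), array([ 0.437, -0.267,  0.058]), array([ 0.429, -0.211,  0.058])]
gauge plate L [0.65670011 0.19402891 0.043     ]
speaker c [0.80103355 0.09554321 0.043     ]
```

View pics/c1.png

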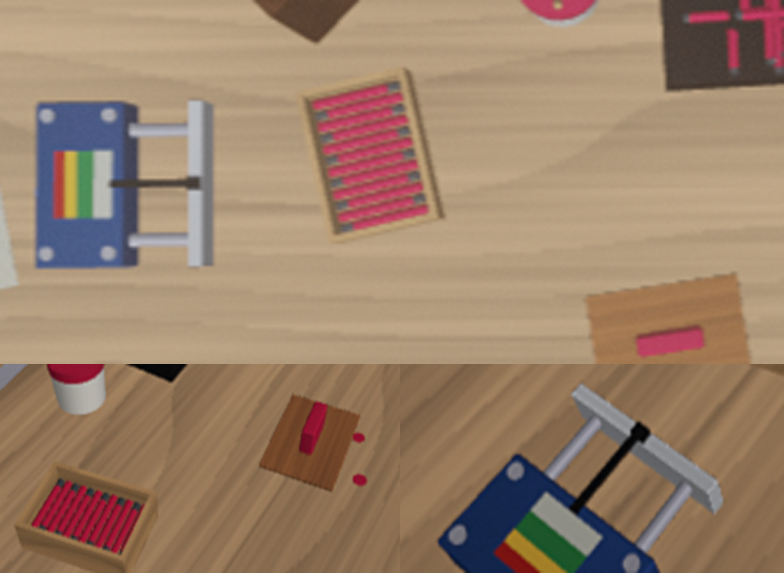

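```bash
cat >> h.py <<'E'
from scipy.spatial.transform import Rotation as Ro
def rel(pos,yang):
    """shift (mm, tool axes) and rotvec from measured pose to TCP pos, pointing straight down, tool y at yang deg (mod 180)"""
    s=manip.sense(); R=Ro.from_quat(s["tool_rot"]); best=None
    for a in(yang,yang+180):
        a=np.radians(a); y=np.array([np.cos(a),np.sin(a),0]); z=np.array([0,0,-1.]); G=Ro.from_matrix(np.c_[np.cross(y,z),y,z])
        rv=(R.inv()*G).as_rotvec(); print("a",np.degrees(a).round(1),"shift",(R.inv().apply(np.array(pos)-s["eef_pos"])*1000).round(1),"rv",rv.round(4))
E
python3 - <<'E'
from h import *
rel((.5,.12,.25),8)
T=load("pics/top0.npz")
cr=lambda u,v:(60+u/2.8,160+v/2.8)
print("plate front ends",[plane(T,cr(*p),.043).round(4) for p in((212,100),(212,266))])
P=[plane(T,cr(*p),.05) for p in((302,95),(407,70),(440,215),(332,240))]
print("box",np.round(P,4),np.mean(P,0))
E
```

```text
a 8.0 shift [-418.5 -325.7  -57.5] rv [-1.4000e-03  6.0000e-04  1.0464e+00]
a 188.0 shift [-418.5 -325.7  -57.5] rv [-7.0000e-04 -1.7000e-03 -2.0952e+00]
plate front ends [array([0.6598, 0.1719, 0.043 ]), array([0.5102, 0.1711, 0.043 ])]
box [[ 0.6629  0.0889  0.05  ]
 [ 0.6845 -0.0056  0.05  ]
 [ 0.5542 -0.035   0.05  ]
 [ 0.5326  0.0617  0.05  ]] [0.60855902 0.02751828 0.05      ]
```

```bash
python3 -m handwheel '[[-40,-31,-57,0,0,0.15,1],[-80,-62,-57,0,0,0.3,1],[-119,-93,-57,0,0,0.45,1],[-158,-124,-57,0,0,0.6,1],[-197,-155,-57,0,0,0.75,1],[-236,-186,-57,0,0,0.9,1],[-275,-217,-57,0,0,1.046,1],[-314,-248,-57,0,0,1.046,1],[-353,-279,-57,0,0,1.046,1],[-392,-310,-57,0,0,1.046,1],[-418,-326,-57,0,0,1.046,1],[-418,-326,-57,0,0,1.046,1]]'
python3 - <<'E'
from h import *
s=manip.sense();print(s["t"],s["eef_pos"],s["joint_pos"].round(2))
d=grab("wrist","w1"); im=cv2.resize(d["img"],(800,600),interpolation=cv2.INTER_CUBIC);cv2.imwrite("pics/w1.png",im)
rel((.46,-.10,.25),8)
E
```

```text
t: 1.35
eef_pos: [0.5018, 0.1152, 0.2496]
tool_rot: [0.658, 0.753, -0.001, 0.001]
ft_force: [0.5, 0.8, 0.6]
grip_width: 0.0855
1.35 [0.5018408  0.11515441 0.24956972] [ 0.07 -0.08  1.74 -0.    1.48 -0.06]
a 8.0 shift [-210.2  -69.4   -0.4] rv [-0.001   0.0002 -0.0048]
a 188.0 shift [-210.2  -69.4   -0.4] rv [3.0000e-04 1.6000e-03 3.1368e+00]
```

View pics/w1.png

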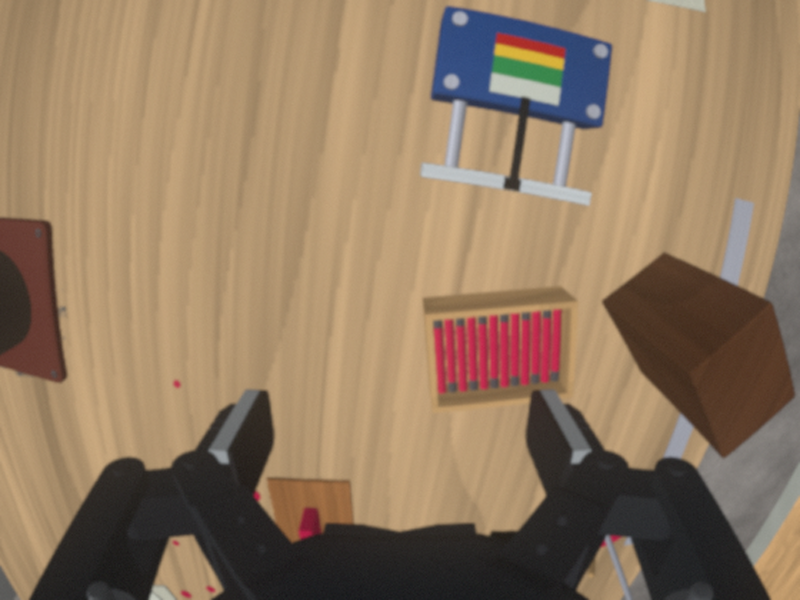

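Wrist view shows the box at about (500,348), the plate front at (422,175)–(590,203), lid at (310,510), speaker at right. Zooming on the box while I plan the lid approach.

```bash
python3 - <<'E'
from h import *
W=load("pics/w1.npz");im=W["img"]
# crop x 285-415, y 105-295 (native)
A=cv2.resize(im[195:295,285:415],None,fx=5.2,fy=5.2,interpolation=cv2.INTER_CUBIC)
T=load("pics/top0.npz")["img"]
cv2.imwrite("pics/c2.png",A); print(A.shape)
E
```

```text
(520, 676, 3)
```

View pics/c2.png

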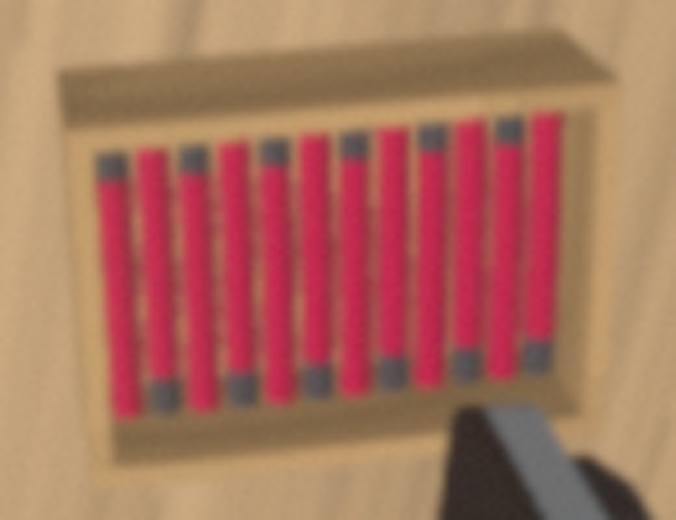

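```bash
python3 -m handwheel '[[-30,-12,0,0,0,0,1],[-60,-23,0,0,0,0,1],[-90,-35,0,0,0,0,1],[-120,-46,0,0,0,0,1],[-150,-58,0,0,0,0,1],[-180,-69,0,0,0,0,1],[-210,-69,0,0,0,0,1],[-240,-69,0,0,0,0,1],[-240,-69,0,0,0,0,1]]'
python3 - <<'E'
from h import *
s=manip.sense();print(s["t"],s["eef_pos"])
d=grab("wrist","w2"); cv2.imwrite("pics/w2.png",cv2.resize(d["img"],(800,600),interpolation=cv2.INTER_CUBIC))
for b in pink(d["img"],100): print(b[0],b[1],cv2.boxPoints(b[2]).round(1).tolist())
rel((.4406,-.2385,.12),8)
E
```

```text
t: 2.3
eef_pos: [0.4648, -0.1283, 0.2497]
tool_rot: [0.657, 0.754, -0.0, 0.0]
ft_force: [-0.0, -0.0, -0.0]
grip_width: 0.0856
2.3 [ 0.46482004 -0.12834636  0.24974792]
3875 [411.77832258  71.07716129] [[370.0, 40.0], [451.0, 40.0], [451.0, 101.0], [370.0, 101.0]]
1995 [493.88421053 225.23709273] [[458.0, 228.0], [497.5, 188.5], [532.0, 223.0], [492.5, 262.5]]
694 [250.22334294 254.17723343] [[243.0, 229.0], [257.0, 229.0], [257.0, 279.0], [243.0, 279.0]]
373 [433.26273458 302.58176944] [[418.70001220703125, 312.6000061035156], [435.5, 282.0], [454.20001220703125, 292.29998779296875], [437.3999938964844, 322.79998779296875]]
a 8.0 shift [-107.4  -39.2  129.6] rv [-0.0006 -0.0009 -0.0008]
a 188.0 shift [-107.4  -39.2  129.6] rv [-1.4000e-03  9.0000e-04  3.1408e+00]
```

View pics/w2.png

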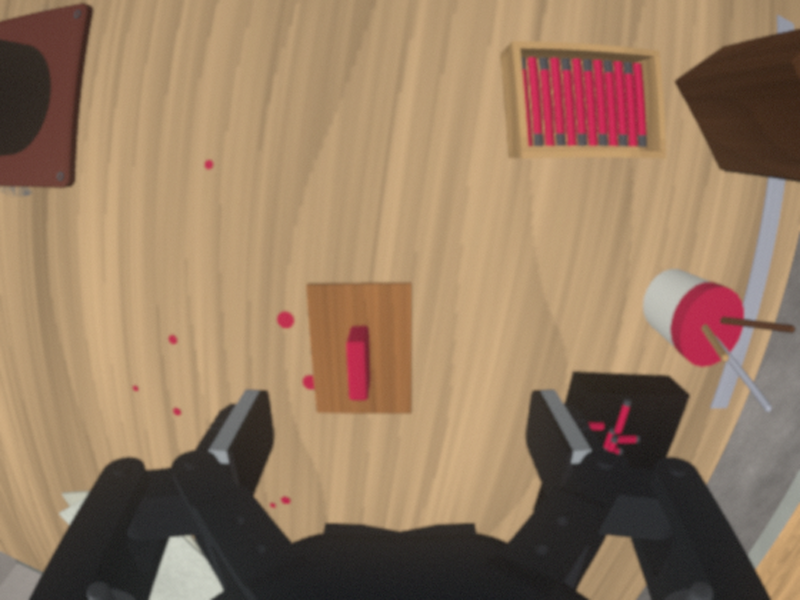

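```bash
cat >> h.py <<'E'
def rect(P,name):
    P=np.array(P); c=P[:,:2].mean(0); e=[P[(i+1)%4]-P[i] for i in range(4)]
    print(name,"c",c.round(4),"len",[round(float(np.linalg.norm(v[:2])),4) for v in e],"ang",[round(float(np.degrees(np.arctan2(v[1],v[0])))%180,1) for v in e]); return c
E
python3 - <<'E'
from h import *
W1=load("pics/w1.npz");W2=load("pics/w2.npz");T=load("pics/top0.npz");S=load("pics/side0.npz")
k=560/800
rect([plane(W2,(u*k,v*k),.014,True) for u,v in((307,284),(411,282),(411,412),(317,412))],"lid board w2")
rect([plane(W1,(285+u/5.2,195+v/5.2),.05,True) for u,v in((68,130),(615,88),(605,418),(95,475))],"box rim w1")
c=lambda u,v:(60+u/2.8,160+v/2.8)
# rim corners two views: w1 order FL FR NR NL ; top crop same corners
t=[(332,240),(302,95),(407,70),(440,215)]
for a,b in zip(((68,130),(615,88),(605,418),(95,475)),t): 
    X,e=tri(ray(W1,(285+a[0]/5.2,195+a[1]/5.2),True),ray(T,c(*b)));print("rim corner",X.round(4),np.round(e,4))
for n,d in(("T",T),("W2",W2)):pass
b=[x for x in pink(W2["img"],100) if abs(x[1][0]-250)<5][0]; a=min(pink(T["img"]),key=lambda q:np.hypot(*(q[1]-(299,282))));s=min(pink(S["img"]),key=lambda q:np.hypot(*(q[1]-(360,247))))
print("bar",tri(ray(T,a[1]),ray(W2,b[1],True),ray(S,s[1])))
print("plate front w1",[plane(W1,(u*k,v*k),.043,True).round(4) for u,v in((422,177),(590,204))])
E
```

```text
lid board w2 c [ 0.4411 -0.2375] len [0.0978, 0.1396, 0.0988, 0.1393] ang [8.9, 98.5, 8.7, 98.1]
box rim w1 c [0.6093 0.0331] len [0.1371, 0.0941, 0.1391, 0.0959] ang [12.1, 104.4, 12.9, 103.2]
rim corner [0.5321 0.0629 0.0438] [0.0005 0.0005]
rim corner [0.6651 0.0913 0.0455] [0.0022 0.0022]
rim corner [ 0.6885 -0.0025  0.0433] [0.0037 0.0037]
rim corner [ 0.5543 -0.0338  0.041 ] [0. 0.]
bar (array([ 0.44033513, -0.2388016 ,  0.03566223]), [np.float64(0.0003452671714607252), np.float64(0.0012483261624537318), np.float64(0.0014035772086041125)])
plate front w1 [array([0.511 , 0.1804, 0.043 ]), array([0.6607, 0.1828, 0.043 ])]
```

w2: lid board corners (307,284),(411,282),(411,412),(317,412), with sizes 98×139 mm as stated; the bar triangulates at z = 0.0357. The box is clear at upper right.

```bash
python3 -m handwheel '[[-36,-13,30,0,0,0,1],[-72,-26,60,0,0,-0.01,1],[-107,-39,90,0,0,-0.01,1],[-107,-39,130,0,0,-0.01,1],[-107,-39,160,0,0,-0.01,1],[-107,-39,180,0,0,-0.01,1],[-107,-39,200,0,0,-0.01,1],[-107,-39,215,0,0,-0.01,1],[-107,-39,224,0,0,-0.01,1],[-107,-39,224,0,0,-0.01,1]]' && python3 -m handwheel '[[0,0,0,0,0,0,0],[0,0,0,0,0,0,0],[0,0,0,0,0,0,0],[0,0,0,0,0,0,0],[0,0,0,0,0,0,0],[0,0,0,0,0,0,0],[0,0,0,0,0,0,0],[0,0,0,0,0,0,0],[0,0,0,0,0,0,0],[0,0,0,0,0,0,0]]'; python3 -c "
from h import *
rel((.4406,-.238,.025),8.6)"
```

```text
t: 3.35
eef_pos: [0.4406, -0.2363, 0.0248]
tool_rot: [0.652, 0.759, 0.0, -0.001]
ft_force: [-0.3, 0.1, 0.6]
grip_width: 0.0851
t: 4.35
eef_pos: [0.4411, -0.2384, 0.026]
tool_rot: [0.652, 0.758, 0.0, -0.0]
ft_force: [-0.0, 0.2, -0.9]
grip_width: -0.0001
a 8.6 shift [ 0.5 -0.5  1. ] rv [-0.     -0.0001 -0.0002]
a 188.6 shift [ 0.5 -0.5  1. ] rv [-1.0000e-04  0.0000e+00  3.1414e+00]
```

Grip width is 0, so the grasp missed the bar. Looking.

```bash
python3 - <<'E'
from h import *
d=grab("wrist","w3");s=grab("side","s3")
A=cv2.resize(d["img"],(400,300));B=cv2.resize(s["img"][170:300,280:453],(400,300),interpolation=cv2.INTER_CUBIC)
cv2.imwrite("pics/c3.png",np.hstack([cv2.resize(A,(400,300)),B]))
E
```

```text
(no output)
```

View pics/c3.png

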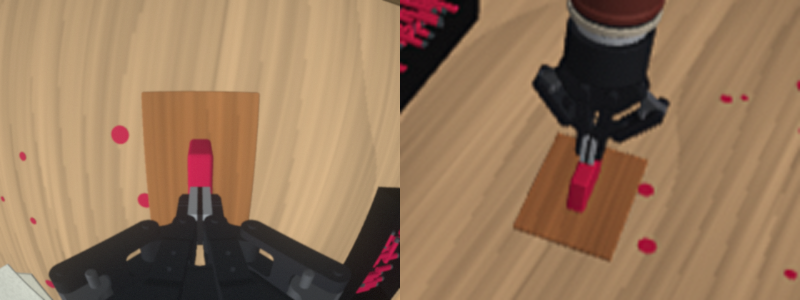

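```bash
python3 - <<'E'
from h import *
print(manip.sense()["joint_pos"].round(3))
S=load("pics/s3.npz");S0=load("pics/side0.npz");W=load("pics/w3.npz");T=grab("top","t3")
for d in(S0,S):
    for b in pink(d["img"],60): 
        if abs(b[1][0]-360)<40 and abs(b[1][1]-250)<50: print(b[0],b[1].round(1),cv2.boxPoints(b[2]).round(0).tolist())
for b in pink(W["img"],100):print("w",b[0],b[1],cv2.boxPoints(b[2]).round(0).tolist())
k=1.4
P=[plane(W,(u*k,v*k),.014,True) for u,v in((142,93),(259,93))];print("far board edge",np.round(P,4))
P=[plane(W,(u*k,v*k),.058,True) for u,v in((190,155),(213,155))];print("far bar top edge",np.round(P,4))
o=-W["R"].T@W["t"];print("cam",o)
cv2.imwrite("pics/t3.png",cv2.resize(T["img"][200:340,200:400],(800,560),interpolation=cv2.INTER_CUBIC))
E
```

```text
[-0.653  0.119  1.981 -0.     1.042 -0.803]
274 [359.6 246.4] [[349.0, 259.0], [361.0, 230.0], [370.0, 234.0], [359.0, 262.0]]
208 [358.6 249.7] [[349.0, 259.0], [358.0, 236.0], [368.0, 240.0], [359.0, 262.0]]
w 473 [167.52219873 188.1205074 ] [[156.0, 176.0], [179.0, 176.0], [179.0, 200.0], [156.0, 200.0]]
w 2235 [279.77852349 229.97807606] [[263.0, 195.0], [297.0, 195.0], [297.0, 271.0], [263.0, 271.0]]
w 227 [200.7753304  279.90748899] [[193.0, 271.0], [207.0, 271.0], [207.0, 289.0], [193.0, 289.0]]
w 1585 [532.42334385 371.26246057] [[497.0, 409.0], [547.0, 326.0], [569.0, 339.0], [519.0, 423.0]]
far board edge [[ 0.3822 -0.1774  0.014 ]
 [ 0.479  -0.1627  0.014 ]]
far bar top edge [[ 0.4294 -0.2105  0.058 ]
 [ 0.4448 -0.2081  0.058 ]]
cam [ 0.42831847 -0.15964885  0.20625539]
```

View pics/t3.png

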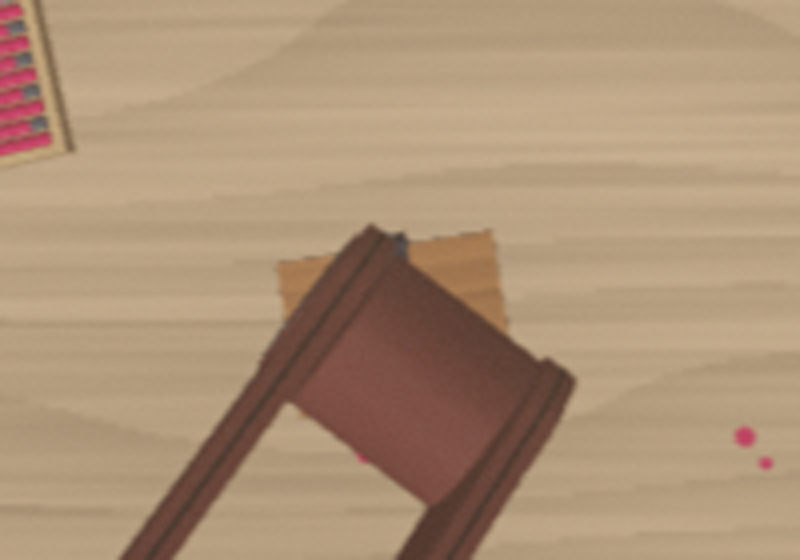

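```bash
python3 - <<'E'
from h import *
S=load("pics/s3.npz");W=load("pics/w3.npz")
def proj(d,X):
    c=d["R"]@np.array(X)+d["t"];f=210/np.tan(np.radians(d["vfov"])/2);return (c[:2]/c[2]*f+[d["cx"],d["cy"]]).round(1)
def projf(d,X):
    c=d["R"]@np.array(X)+d["t"];f=210/np.tan(np.radians(d["vfov"])/2);r=np.hypot(c[0],c[1]);return (c[:2]/r*np.arctan2(r,c[2])*f+[d["cx"],d["cy"]]).round(1)
p=manip.sense()["eef_pos"]
for z in(.026,.045,.058,.08): print(z,proj(S,[p[0],p[1],z]),projf(W,[p[0],p[1],z]))
A=cv2.resize(W["img"][170:320,200:360],(480,450),interpolation=cv2.INTER_CUBIC);B=cv2.resize(S["img"][190:290,320:391],(320,450),interpolation=cv2.INTER_CUBIC)
cv2.imwrite("pics/c4.png",np.hstack([A,B]))
E
```

```text
0.026 [359.3 248.8] [281. 246.]
0.045 [360.3 243.4] [281.1 259.9]
0.058 [360.9 239.6] [281.3 271.1]
0.08 [362.  233.1] [281.5 293.8]
```

View pics/c4.png

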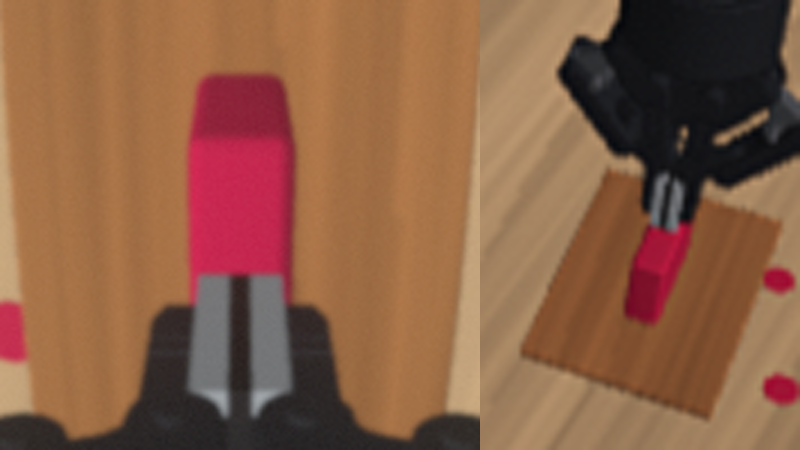

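```bash
python3 - <<'E'
from h import *
S=load("pics/s3.npz");W=load("pics/w3.npz")
print(tri(ray(S,(361,240.8)),ray(W,(280.8,261.7),True)), manip.sense()["eef_pos"])
print("bar top near corner check", [plane(W,(200+u/3,170+v/3),.058,True).round(4) for u,v in((189,137),(293,137))])
E
```

```text
(array([ 0.43911541, -0.23193868,  0.06134133]), [np.float64(0.0008372040776821265), np.float64(0.0008372040776820776)]) [ 0.44114432 -0.23844821  0.02599348]
bar top near corner check [array([ 0.4279, -0.21  ,  0.058 ]), array([ 0.4444, -0.2075,  0.058 ])]
```

Shut finger tips triangulate to z≈0.061 while the reported TCP z is 0.026: the fingers closed just above the bar (top 0.058). Lid unmoved. I'll open, go 31 mm lower carefully, watching the force, and close.

```bash
python3 -m handwheel '[[0,0,0,0,0,0,1],[0,0,0,0,0,0,1],[0,0,0,0,0,0,1],[0,0,0,0,0,0,1],[0,0,0,0,0,0,1],[0,0,0,0,0,0,1],[0,0,10,0,0,0,1],[0,0,20,0,0,0,1],[0,0,26,0,0,0,1],[0,0,31,0,0,0,1],[0,0,31,0,0,0,1]]' && python3 -m handwheel '[[0,0,0,0,0,0,0],[0,0,0,0,0,0,0],[0,0,0,0,0,0,0],[0,0,0,0,0,0,0],[0,0,0,0,0,0,0],[0,0,0,0,0,0,0],[0,0,0,0,0,0,0],[0,0,0,0,0,0,0]]'
```

```text
t: 5.6
eef_pos: [0.4403, -0.2379, -0.0062]
tool_rot: [0.652, 0.758, -0.0, -0.001]
ft_force: [0.2, 0.2, -0.4]
grip_width: 0.0853
t: 6.4
eef_pos: [0.4415, -0.2388, -0.0046]
tool_rot: [0.652, 0.758, 0.0, 0.0]
ft_force: [0.5, -0.1, 3.8]
grip_width: 0.0168
```

```bash
python3 -m handwheel '[[0,0,-10,0,0,0,0],[0,0,-30,0,0,0,0],[0,0,-60,0,0,0,0],[0,0,-95,0,0,0,0],[12,29,-125,0,0,0,0],[25,58,-155,0,0,0,0],[37,86,-155,0,0,0,0],[50,115,-155,0,0,0,0],[62,143,-155,0,0,0,0],[74,171,-155,0,0,0,0],[74,171,-155,0,0,0,0],[74,171,-155,0,0,0,0]]'
python3 - <<'E'
from h import *
s=manip.sense();print(s["t"],s["eef_pos"],s["grip_width"],s["ft_force"])
d=grab("wrist","w5");t=grab("top","t5")
A=cv2.resize(d["img"][0:300],(800,429),interpolation=cv2.INTER_CUBIC)
B=cv2.resize(t["img"][160:260,100:420],(800,250),interpolation=cv2.INTER_CUBIC)
cv2.imwrite("pics/c5.png",np.vstack([A,B])[:600]); cv2.imwrite("pics/t5.png",t["img"])
E
```

```text
t: 7.6
eef_pos: [0.5986, -0.1392, 0.1494]
tool_rot: [0.652, 0.759, -0.001, -0.001]
ft_force: [-0.2, -0.1, -1.4]
grip_width: 0.0172
7.6 [ 0.59857518 -0.13917802  0.14943026] 0.017204397652810184 [-0.15633869 -0.12917751 -1.42668397]
```

View pics/c5.png

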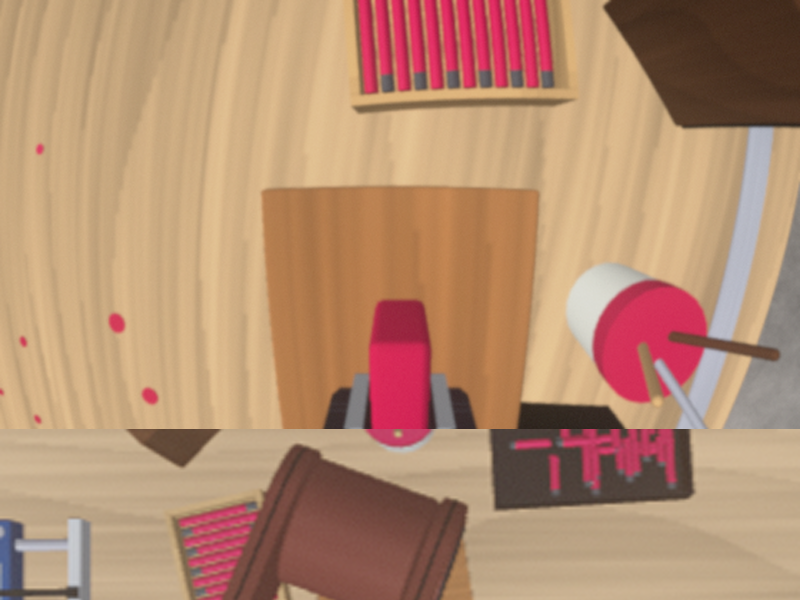

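```bash
python3 -m handwheel '[[10,0,-25,0,0,0,0],[20,0,-50,0,0,0,0],[30,0,-70,0,0,0,0],[30,0,-70,0,0,0,0],[30,0,-70,0,0,0,0]]'
python3 - <<'E'
from h import *
s=manip.sense();print(s["t"],s["eef_pos"],s["grip_width"],s["ft_force"])
d=grab("wrist","w6")
cv2.imwrite("pics/w6.png",cv2.resize(d["img"][0:120,200:420],(792,432),interpolation=cv2.INTER_CUBIC))
E
```

```text
t: 8.2
eef_pos: [0.5942, -0.1109, 0.22]
tool_rot: [0.652, 0.758, -0.0, 0.0]
ft_force: [0.0, -0.6, -1.4]
grip_width: 0.0169
8.2 [ 0.59422074 -0.11085671  0.2199964 ] 0.016869697257684512 [ 0.03179344 -0.55293888 -1.37707388]
```

View pics/w6.png

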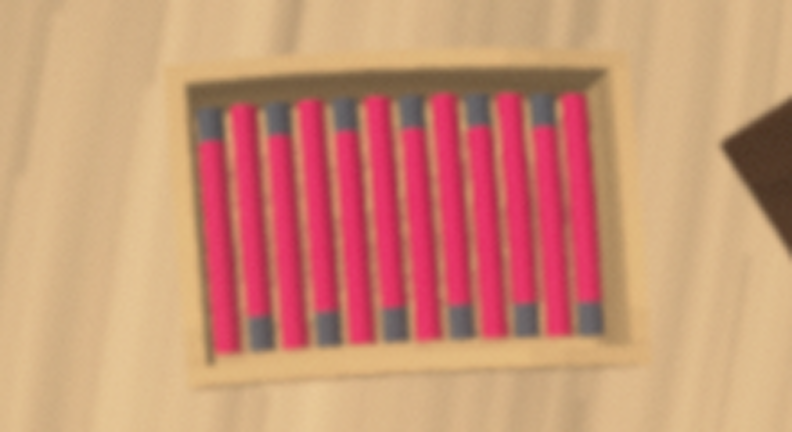

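```bash
python3 - <<'E'
from h import *
W=load("pics/w6.npz");W1=load("pics/w1.npz");T=load("pics/top0.npz")
q=lambda u,v:(200+u/3.6,v/3.6)
inn=((187,86),(607,68),(628,340),(208,365)); out=((165,68),(625,55),(648,362),(192,385))
for z in(.045,.05): rect([plane(W,q(*p),z,True) for p in inn],f"inner {z}");rect([plane(W,q(*p),z,True) for p in out],f"outer {z}")
w1=((68,130),(615,88),None,(95,475)); t=[(332,240),(302,95),(407,70),(440,215)]
for o,a,b in zip(out,w1,t):
    r=[ray(W,q(*o),True)]
    if a: print("w6+w1",[x if i else x.round(4) for i,x in enumerate(tri(r[0],ray(W1,(285+a[0]/5.2,195+a[1]/5.2),True)))])
    print("w6+top",tri(r[0],ray(T,(60+b[0]/2.8,160+b[1]/2.8)))[0].round(4))
# plate front, top view: rising edge profile of aluminium (low saturation) along row
h=cv2.cvtColor(T["img"],cv2.COLOR_BGR2HSV)
for r in(200,212,240,250): print(r,h[r,124:142,1].tolist())
h=cv2.cvtColor(W1["img"],cv2.COLOR_BGR2HSV)
for c in(305,330,380,405): print(c,h[110:150,c,1].tolist())
E
```

```text
inner 0.045 c [0.6096 0.032 ] len [0.1277, 0.0873, 0.1281, 0.0875] ang [13.5, 102.9, 13.6, 102.6]
outer 0.045 c [0.6099 0.0317] len [0.1402, 0.0988, 0.1395, 0.0997] ang [12.6, 102.8, 13.0, 103.2]
inner 0.05 c [0.6092 0.0311] len [0.1259, 0.0861, 0.1263, 0.0862] ang [13.5, 102.9, 13.6, 102.6]
outer 0.05 c [0.6095 0.0308] len [0.1382, 0.0974, 0.1376, 0.0983] ang [12.6, 102.8, 13.0, 103.2]
w6+w1 [array([0.531 , 0.0641, 0.0479]), [np.float64(0.00020871384125988667), np.float64(0.00020871384126006524)]]
w6+top [0.5328 0.0594 0.0632]
w6+w1 [array([0.6657, 0.0936, 0.0495]), [np.float64(0.0004066677776657065), np.float64(0.00040666777766561245)]]
w6+top [0.6598 0.0833 0.0774]
w6+top [ 0.6846 -0.0043  0.0568]
w6+w1 [array([ 0.5534, -0.0322,  0.044 ]), [np.float64(0.00038850480489861273), np.float64(0.000388504804898614)]]
w6+top [ 0.5535 -0.033   0.0394]
200 [72, 75, 69, 16, 8, 7, 8, 8, 3, 4, 6, 12, 58, 73, 75, 74, 73, 73]
212 [76, 75, 69, 14, 9, 9, 8, 7, 2, 2, 4, 8, 59, 76, 76, 76, 76, 76]
240 [72, 72, 67, 19, 8, 9, 8, 9, 4, 2, 2, 10, 61, 71, 71, 71, 71, 72]
250 [73, 75, 69, 17, 8, 9, 8, 9, 4, 4, 4, 10, 60, 75, 74, 74, 74, 75]
305 [94, 90, 94, 89, 67, 28, 4, 8, 9, 10, 9, 9, 9, 6, 8, 47, 81, 93, 94, 92, 93, 93, 93, 93, 91, 94, 91, 92, 94, 91, 92, 92, 91, 93, 93, 92, 93, 94, 92, 93]
330 [93, 92, 91, 92, 92, 92, 90, 88, 56, 11, 8, 10, 10, 10, 10, 9, 10, 7, 13, 54, 85, 90, 93, 92, 92, 90, 92, 93, 93, 91, 92, 93, 91, 91, 93, 92, 92, 93, 92, 91]
380 [91, 93, 92, 92, 91, 92, 90, 91, 92, 96, 92, 90, 91, 91, 92, 88, 78, 47, 11, 7, 9, 10, 9, 9, 9, 8, 3, 27, 66, 87, 93, 92, 91, 91, 92, 93, 91, 92, 89, 92]
405 [93, 92, 89, 92, 92, 91, 92, 93, 91, 91, 90, 89, 94, 92, 90, 92, 91, 92, 91, 90, 89, 79, 46, 11, 6, 10, 8, 9, 12, 9, 9, 3, 26, 66, 88, 93, 94, 93, 92, 92]
```

```bash
python3 - <<'E'
from h import *
W=load("pics/w5.npz"); k=.7
p=np.array([.59857518,-.13917802,.14943026]); R=Ro.from_quat([.652,.759,-.001,-.001])
for z in(.166,.168,.170):
    e=[plane(W,(u*k,v*k),z,True) for u,v in((262,190),(538,190))]
    print(z,"width",np.linalg.norm(e[1]-e[0]).round(4),"mid in tool",(R.inv().apply((e[0]+e[1])/2-p)*1000).round(1),"ang",np.degrees(np.arctan2(*(e[1]-e[0])[1::-1])).round(1))
rel((.6094,.0315,.13),102.9)
E
```

```text
0.166 width 0.0993 mid in tool [ 69.7  -0.7 -16.6] ang 8.7
0.168 width 0.0981 mid in tool [ 69.8  -0.7 -18.6] ang 8.7
0.17 width 0.0969 mid in tool [ 69.9  -0.7 -20.6] ang 8.7
a 102.9 shift [138.3  36.8  88.8] rv [-9.0000e-04 -1.4000e-03 -1.6467e+00]
a 282.9 shift [138.3  36.8  88.8] rv [-1.4000e-03  9.0000e-04  1.4949e+00]
```

```bash
python3 -m handwheel '[[12,3,0,0,0,-0.14,0],[24,6,0,0,0,-0.28,0],[36,9,10,0,0,-0.42,0],[48,12,20,0,0,-0.56,0],[60,15,30,0,0,-0.7,0],[72,18,40,0,0,-0.84,0],[84,21,50,0,0,-0.98,0],[96,24,60,0,0,-1.12,0],[108,27,70,0,0,-1.26,0],[120,30,80,0,0,-1.4,0],[132,35,89,0,0,-1.54,0],[138,37,89,0,0,-1.647,0]]' && python3 -m handwheel '[[0,0,0,0,0,0,0],[0,0,0,0,0,0,0]]'
python3 - <<'E'
from h import *
s=manip.sense();print(s["joint_pos"].round(2),s["grip_width"])
rel((.6094,.0315,.05),102.9)
W=grab("wrist","w7");grab("side","s7")
cv2.imwrite("pics/c7.png",np.hstack([cv2.resize(W["img"],(400,300)),cv2.resize(load("pics/s7.npz")["img"][190:370,120:360],(400,300),interpolation=cv2.INTER_CUBIC)]))
E
```

```text
t: 9.45
eef_pos: [0.6081, 0.0322, 0.1268]
tool_rot: [-0.115, 0.993, 0.001, -0.003]
ft_force: [0.2, 0.8, -1.5]
grip_width: 0.0173
t: 9.65
eef_pos: [0.6099, 0.0313, 0.1297]
tool_rot: [-0.111, 0.994, 0.0, -0.001]
ft_force: [-0.4, 0.5, -0.6]
grip_width: 0.017
[-0.08  0.24  1.63 -0.    1.28 -1.87] 0.017007467286508225
a 102.9 shift [ 0.2  0.3 79.7] rv [ 0.0003 -0.002  -0.0022]
a 282.9 shift [ 0.2  0.3 79.7] rv [-3.2000e-03 -4.0000e-04  3.1394e+00]
```

View pics/c7.png

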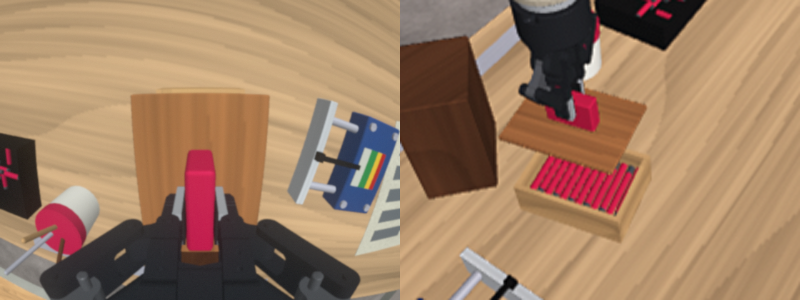

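```bash
python3 -m handwheel '[[0,0,20,0,0,0,0],[0,0,45,0,0,0,0],[0,0,65,0,0,0,0],[0,0,78,0,0,0,0],[0,0,80,0,0,0,0],[0,0,83,0,0,0,0],[0,0,83,0,0,0,0]]'
python3 -m handwheel '[[0,0,2,0,0,0,0],[0,0,4,0,0,0,0],[0,0,5,0,0,0,0],[0,0,5,0,0,0,0]]'
```

```text
t: 10.45
eef_pos: [0.6114, 0.0317, 0.0489]
tool_rot: [-0.113, 0.994, -0.0, 0.001]
ft_force: [-0.3, 0.7, -0.9]
grip_width: 0.0169
t: 10.85
eef_pos: [0.6106, 0.032, 0.043]
tool_rot: [-0.113, 0.994, -0.0, -0.0]
ft_force: [1.0, -0.2, -1.1]
grip_width: 0.0172
```

```bash
python3 -m handwheel '[[0,0,2,0,0,0,0],[0,0,3,0,0,0,0],[0,0,4,0,0,0,0],[0,0,4,0,0,0,0]]';python3 -m handwheel '[[0,0,1,0,0,0,0],[0,0,2,0,0,0,0],[0,0,2,0,0,0,0]]'
```

```text
t: 11.25
eef_pos: [0.6105, 0.0319, 0.0387]
tool_rot: [-0.113, 0.994, 0.0, -0.0]
ft_force: [-0.2, -0.4, -0.9]
grip_width: 0.0172
t: 11.55
eef_pos: [0.6108, 0.0319, 0.0375]
tool_rot: [-0.113, 0.994, -0.0, 0.0]
ft_force: [-1.1, 1.1, 3.5]
grip_width: 0.0168
```

```bash
python3 -m handwheel '[[0,0,0.5,0,0,0,0],[0,0,1,0,0,0,0],[0,0,1,0,0,0,0],[0,0,1,0,0,0,0]]'
python3 - <<'E'
from h import *
W=grab("wrist","w8");S=grab("side","s8");T=grab("top","t8")
b=[x for x in pink(S["img"],60)];print([(int(x[0]),x[1].round(1).tolist()) for x in b if 150<x[1][0]<330 and x[1][1]>200])
cv2.imwrite("pics/c8.png",np.hstack([cv2.resize(W["img"],(400,300)),cv2.resize(S["img"][220:370,140:340],(400,300),interpolation=cv2.INTER_CUBIC)]))
rel((.585,.12,.037),90.4)
E
```

```text
t: 11.95
eef_pos: [0.6108, 0.0319, 0.0375]
tool_rot: [-0.113, 0.994, -0.0, 0.0]
ft_force: [-5.0, -0.1, 9.2]
grip_width: 0.0172
[(284, [233.2, 286.2])]
a 90.4 shift [ 5.4 91.6  0.4] rv [-2.000e-04  3.000e-04  2.193e-01]
a 270.4 shift [ 5.4 91.6  0.4] rv [-5.0000e-04 -2.0000e-04 -2.9223e+00]
```

View pics/c8.png

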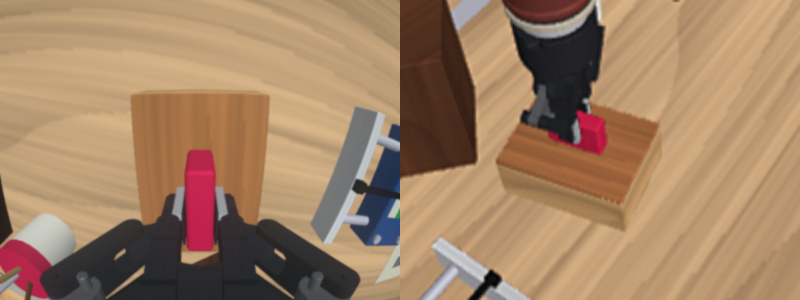

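```bash
python3 - <<'E'
from h import *
T=load("pics/top0.npz");W=load("pics/w1.npz");S=load("pics/side0.npz")
for r in(200,250): print("top: top edge",plane(T,(131.7,r),.043).round(4),"bottom",plane(T,(135.8,r),.003).round(4))
print("w1",[plane(W,p,.043,True).round(4) for p in((305,124.9),(330,128.9),(380,137.3),(405,142.3))])
o=-W["R"].T@W["t"];print(o)
E
```

```text
top: top edge [0.649  0.1821 0.043 ] bottom [0.6524 0.183  0.003 ]
top: top edge [0.5228 0.1813 0.043 ] bottom [0.5225 0.1823 0.003 ]
w1 [array([0.5224, 0.1809, 0.043 ]), array([0.5526, 0.1807, 0.043 ]), array([0.6157, 0.1813, 0.043 ]), array([0.6497, 0.1813, 0.043 ])]
[0.49027918 0.19451624 0.42967378]
```

Seated (TCP height stays 0.0375 with 9 N down; expected 0.0374). Plate front at y≈0.1815 (top and wrist views agree), so box contact is expected at TCP y≈0.13. Moving up to just short of it while squaring.

```bash
python3 -m handwheel '[[0,4,-1,0,0,0.02,0],[1,8,-1,0,0,0.04,0],[1,12,-1,0,0,0.06,0],[2,16,-1,0,0,0.08,0],[2,20,-1,0,0,0.1,0],[3,24,-1,0,0,0.12,0],[3,28,-1,0,0,0.14,0],[3,32,-1,0,0,0.16,0],[4,36,-1,0,0,0.18,0],[4,40,-1,0,0,0.2,0],[4,44,-1,0,0,0.22,0],[4,44,-1,0,0,0.22,0]]'
python3 -c "
from h import *
rel((.586,.118,.0375),90.4)"
```

```text
t: 13.3
eef_pos: [0.597, 0.0745, 0.0375]
tool_rot: [-0.002, 1.0, 0.0, 0.0]
ft_force: [-0.5, -2.4, 5.9]
grip_width: 0.017
a 90.4 shift [10.7 43.5 -0. ] rv [ 0.0003  0.0005 -0.002 ]
a 270.4 shift [10.7 43.5 -0. ] rv [ 8.0000e-04 -4.0000e-04  3.1396e+00]
```

```bash
python3 -m handwheel '[[1,4,0,0,0,0,0],[2,8,0,0,0,0,0],[3,12,0,0,0,0,0],[4,16,0,0,0,0,0],[5,20,0,0,0,0,0],[6,24,0,0,0,0,0],[7,28,0,0,0,0,0],[8,32,0,0,0,0,0],[9,36,0,0,0,0,0],[10,40,0,0,0,0,0],[11,44,0,0,0,0,0],[11,44,0,0,0,0,0]]'
python3 - <<'E'
from h import *
W=grab("wrist","w9");S=grab("side","s9");T=grab("top","t9")
cv2.imwrite("pics/c9.png",np.vstack([np.hstack([cv2.resize(W["img"],(400,300)),cv2.resize(S["img"][270:420,80:280],(400,300),interpolation=cv2.INTER_CUBIC)]),cv2.resize(T["img"][180:270,60:300],(800,300),interpolation=cv2.INTER_CUBIC)]))
E
```

```text
t: 14.5
eef_pos: [0.5858, 0.1186, 0.0375]
tool_rot: [-0.003, 1.0, 0.0, 0.0]
ft_force: [0.1, -2.6, 6.1]
grip_width: 0.0169
```

View pics/c9.png

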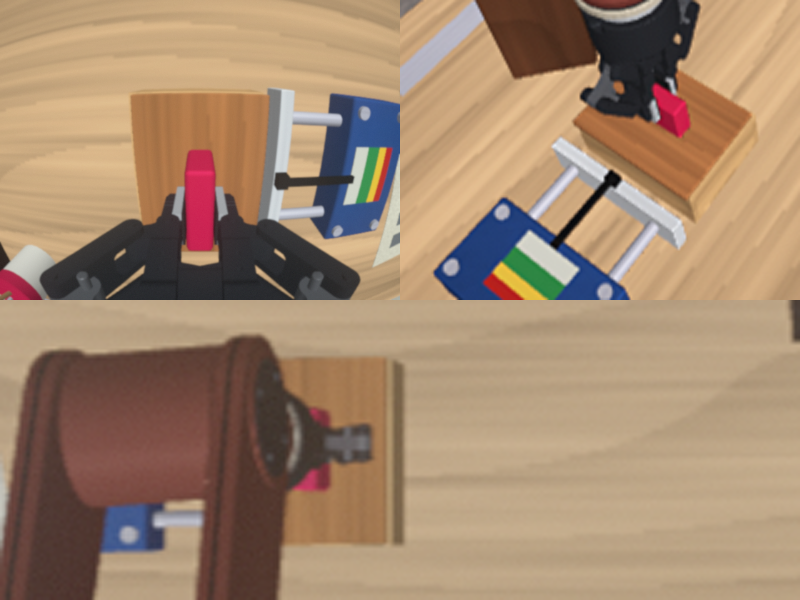

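Box square to the plate with ~10 mm gap, pointer at the white end, lid down. Pressing in stages.

```bash
python3 -m handwheel '[[0,3,0,0,0,0,0],[0,6,0,0,0,0,0],[0,9,0,0,0,0,0],[0,12,0,0,0,0,0],[0,15,0,0,0,0,0],[0,18,0,0,0,0,0],[0,21,0,0,0,0,0],[0,24,0,0,0,0,0],[0,24,0,0,0,0,0]]'
python3 -m handwheel '[[0,2,0,0,0,0,0],[0,4,0,0,0,0,0],[0,6,0,0,0,0,0],[0,8,0,0,0,0,0],[0,8,0,0,0,0,0]]'
```

```text
t: 15.55
eef_pos: [0.5856, 0.1414, 0.0375]
tool_rot: [-0.003, 1.0, -0.001, 0.0]
ft_force: [0.5, -6.7, 6.8]
grip_width: 0.0167
t: 16.05
eef_pos: [0.5856, 0.1484, 0.0376]
tool_rot: [-0.003, 1.0, -0.001, 0.0]
ft_force: [0.3, -10.1, 7.5]
grip_width: 0.0168
```

```bash
python3 -m handwheel '[[0,1,0,0,0,0,0],[0,2,0,0,0,0,0],[0,3,0,0,0,0,0],[0,4,0,0,0,0,0],[0,5,0,0,0,0,0],[0,6,0,0,0,0,0],[0,6,0,0,0,0,0],[0,6,0,0,0,0,0],[0,6,0,0,0,0,0],[0,6,0,0,0,0,0]]'
python3 - <<'E'
from h import *
W=grab("wrist","w10");S=grab("side","s10")
cv2.imwrite("pics/c10.png",np.hstack([cv2.resize(W["img"][110:350,180:500],(400,300),interpolation=cv2.INTER_CUBIC),cv2.resize(S["img"][270:420,80:280],(400,300),interpolation=cv2.INTER_CUBIC)]))
E
```

```text
t: 17.05
eef_pos: [0.5856, 0.1536, 0.0377]
tool_rot: [-0.003, 1.0, -0.002, 0.0]
ft_force: [0.0, -12.0, 9.1]
grip_width: 0.0169
```

View pics/c10.png

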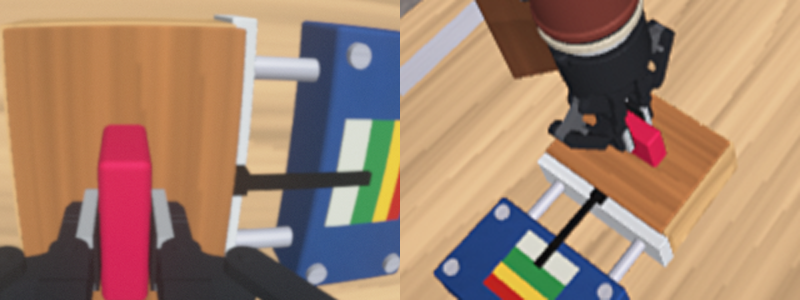

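Pointer tip is in the green in both views, lid flush, box square. I'll hold briefly to check it is steady, then hand in.

```bash
python3 -m handwheel '[[0,0,0,0,0,0,0],[0,0,0,0,0,0,0],[0,0,0,0,0,0,0],[0,0,0,0,0,0,0],[0,0,0,0,0,0,0]]' && python3 -c "
from h import *
s=manip.sense();print(s['eef_pos'],s['ft_force'],s['dq'].round(4)); print(manip.hand_in())"
```

```text
t: 17.65
eef_pos: [0.5856, 0.1536, 0.0377]
tool_rot: [-0.003, 1.0, -0.002, 0.0]
ft_force: [-0.2, -12.0, 8.6]
grip_width: 0.0171
[0.58555371 0.15355036 0.03766904] [ -0.21629469 -11.9986703    8.58160539] [-0.0002 -0.0004  0.0003 -0.0005 -0.0024 -0.0009]
the job is handed in; nothing more can be done
None
```

The lid is on the box, and I handed the job in at 17.7 s with the arm still gripping the lid and pushing steadily. No verdict is reported.

**What I did:** I gripped the brown lid by its pink bar and lowered it onto the box. I then squared the box up and slid it against the gauge plate until the pointer stood in the green.

**Last checks:**
- **Lid:** its height stopped within 0.1 mm of the value expected when seated and did not move under 9 N. It looks flush in the pictures.
- **Pointer:** the tip is in the green in both the side and wrist views.
- **Push:** the wrist reads a steady 12.0 N along the push. Taking off the roughly 2.6 N of sliding friction seen before contact leaves about 9.4 N on the plate. That matches the roughly 22 mm of travel, as estimated from positions.
- **Downward load:** about 8.6 N, with the arm at rest.

**What failed or disagreed:**
- **First grasp missed:** the fingers shut just above the bar. By triangulation the tips stood about 35 mm higher than the reported TCP. I went 31 mm lower and gripped the bar on the second try. The lid had not moved.
- **First plate estimate was off:** reading the top view by eye put the plate about 10 mm too near. Separating the front face's top and bottom edges brought the top and wrist views to agree within 1–2 mm.
- **Box height was scattered:** it came out at 44–50 mm between two wrist views, and 39–77 mm when combined with the coarse top view. I took 50 mm from the text, and the box's measured sizes supported that.
- **Picture budget:** I viewed 15 pictures instead of 10, after looking again because of the missed grasp and to check the fit and the push.

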